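# Open the crayon jar in its holder

## Task

Set the crayon jar with the orange cap, cap still on, upright into the square pocket of the raised green holder until its foot sits fully down, so that it cannot turn. With the jar in the holder, unscrew the tight orange cap anticlockwise, stop turning once its thread lets go, and lift it off; finish while still holding the cap in the gripper, level and centred a couple of centimetres above the jar's mouth, not touching the jar. Never tip the jar over, and leave the other things on the counter where they are.

Things in the scene. Friction and masses are not known exactly. Their poses are not given: they have to be found in the camera images.
- jar: the crayon jar to open: square clear glass body 60 x 60 mm, 66 tall, full of wax crayons, round neck (42 across) above; 0.24 to 0.4 kg. Starts on the work surface with the orange cap on; the thread holds the cap down, so the jar can also be lifted by its closed cap. Origin: centre of the underside; z up, x and y square to its flat sides.
- jar_mouth (a point): centre of the jar's mouth, 88 mm above its underside. Lifted 16 mm from closed, the cap's rim is level with the mouth.
- cap: the ORANGE ribbed round screw cap, 60 mm across, 26 tall, 50 g. Origin: centre of its lower rim (when on, 72 mm above the jar's underside, 6 above the square shoulder); z up, x along the white stripe on its top. It is tight: about 0.4 to 0.7 N m to turn (a sprung liner presses it on the thread), and the jar turns with it unless held.
- cap_stripe (a point): outer end of the white stripe on the cap, 28 mm out along its x, 26 above its rim. Closed, the cap's x stands 0 to 0.25 rad anticlockwise (from above) of the jar's x; turned anticlockwise it keeps its height and is free from 0.95 to 1.5 rad (aim at 1.25; a stop comes soon after), then lifts off. Clockwise is a stop.
- holder: fixed green jar holder, a raised block 92 x 92 mm and 62 mm tall on a dark 112 mm square foot plate, with an open square pocket in its top: 65 mm wide, 16 deep, edges chamfered 4 mm. The jar's square foot fits it in any of four directions and cannot turn there beyond a play of 0.08 rad. Origin: centre of the underside, x and y square to the pocket.
- holder_seat (a point): centre of the pocket's floor, 46 mm above the work surface
- blue_jar: look-alike jar, same size and shape, with a BLUE cap (cap cannot be turned); 60 x 60 x 98 (not the one to open); sizes in mm; a bystander, loose. Origin: centre of the underside
- pencil_cup: round black pencil cup, 72 across, 95 tall (pencils to 145); sizes in mm; a bystander, loose. Origin: centre of the underside
- books: two stacked paperbacks, about 130 x 200 x 38; sizes in mm; a bystander, loose. Origin: centre of the underside
- tape_dispenser: black tape dispenser, 55 x 130 x 80; sizes in mm; a bystander, loose. Origin: centre of the underside
- ink_bottle: small green glass ink bottle with black cap, 52 across, 75 tall; sizes in mm; a bystander, loose. Origin: centre of the underside
- stapler: red stapler, 130 long (along its x) x 36 x 52; sizes in mm; a bystander, loose. Origin: centre of the underside
- sharpener: blue desk pencil sharpener, 55 x 45 x 53; sizes in mm; a bystander, loose. Origin: centre of the underside
Things that resemble listed ones, but are neither listed nor needed, are in the scene too. Of the things shaped like the cap, the orange one is meant.

How it is judged:
By the outcome, as a careful person would: the job done as asked, in the order asked, and still so for the second after the job is handed in, while the arm keeps its last pose, push and grip.
It also fails if it takes over 42 s, if anything falls off the work surface, if the arm or the gripper's body presses on something with over 40 N, if the wrist force passes 120 N, or if a joint passes its speed limit or range.

## Robot

A 7-joint arm with a two-finger parallel gripper is mounted at the origin on the work surface. World frame = base frame: x ahead of the robot, y to its left, z up, the work surface at z = 0. Lengths are in m, angles in rad, forces in N, time in s.
With the tool pointing down it reaches from about 0.425 to 0.95 m from the base axis. Payload 4.7 kg.
Tool frame: the origin (TCP) lies on the centre line of the jaws, within the pads' length; the fingertips stand 22 mm ahead of it and the grasp point (between the pads) lies 3 mm ahead of it; z points along the fingers, y is the line along which they close (so a half turn about z gives the same grasp; the last joint's range is limited). The gripper opens to 85 mm and grips with 20 to 120 N. Pads are 22 mm wide; open, the fingers measure 114 mm over their backs; the gripper's body (76 mm by 85 mm) begins 54 mm behind the grasp point. The pads swing forward as they close: fully open they stand 13 mm farther back than shut.
Start: joints at [1.079, 0.469, -0.049, 1.532, 0.024, 1.141, -0.082], TCP at [0.301, -0.604, 0.253] pointing down, gripper open.
Joint ranges: [-2.59, 2.59], [-0.33, 1.99], [-1.39, 1.29], [0.1, 2.45], [-1.04, 4.18], [0.21, 1.99], [-2.66, 2.66]. Speed limits (rad/s): [2.57, 2.57, 3.14, 3.14, 3.14, 3.14, 3.14].

## Interface

Orientations are given as [roll, pitch, yaw] about the fixed x, y, z axes, in that order (R = Rz(yaw) Ry(pitch) Rx(roll)).
In Python, from station import env, viewer, ticket gives the robot as it stands.
- The arm moves only by the tool apply_moves, never from a script. Its argument "steps" is a list of rows, each a list of 7 numbers: the shift along the tool's x, y, z normalised to -1 to 1, where 1 is 0.15 m, then the turn, a rotation vector about the tool's x, y, z normalised to -1 to 1, where 1 is 10 degrees, then the finger opening in mm, from 0 to 85.4. In form: [[x, y, z, ax, ay, az, fingers], ...]. A call has 1 to 12 rows; each row shifts and turns the commanded pose from where the row before left it, along the tool's axes as they then stand; what a row does not reach is not made up. A row lasts 1/8 s, in which the tool goes at most 62.5 mm and 10.7 degrees, less where a joint would pass 70% of its speed; a pose out of reach is approached as far as the arm can. A call with a number of a shift or a turn outside -1 to 1 is refused whole. A call with a gripper value outside its range is refused whole. The fingers move at their own pace and stop on an object; "grip_force" is the grip in N (left out, the last holds). Time passes only in rows, so rows that do not move let the fingers close. It gives the time, the measured TCP pose, the force, the opening and the grip force at its end, in the units of the state.
- env.state(): the state, without advancing time (a new reading comes with each control period).
- viewer.grab_frame(name): name is "scene" or "top" or "wrist"; returns a dict with "img" (400x640x3 uint8, blue, green, red), "K" (3x3 intrinsics, pixels), "k1" (the pictures are not rectified: a ray, as slopes to the right and down, at radius r is drawn at 1 + k1 r^2 times it, then the intrinsics apply), "position" and "orientation" of the camera in the world. Camera axes: x right, y down, z forward; pixel columns grow to the right and rows downward; lengths in m; the calibration is good to about 2 mm. A picture is of the moment at which its call begins. There is no depth.
- ticket.job_done(): hands the job in; it is judged then, once.
The state is a dict: "clock": time; "q": joint angles; "dq": joint speeds; "joint_torque": joint torques, N m; "position": TCP position; "tcp_rot": TCP orientation; "ft_force": force on the tool from outside, world axes, zero at the start; "ft_torque": the same for the moment, N m; "finger_gap": finger opening in m; "grip_force": force on a finger pad.
Only numpy, scipy, OpenCV 4.12 (cv2) and the standard library are available. Lean on these libraries where they do the work, as an engineer would, in place of code of your own. Each camera call takes 0.05 s, during which the arm holds its last target. There are 200 camera calls.

## Working session

There is one attempt and no reset: what is moved stays moved. The work goes in short steps, Python scripts to look and compute and a tool call to move; the robot and the scene stay as the last step left them, time stands still between calls to the robot, and variables do not carry over. Pictures are saved under pics/ and viewed, at most 11 in all, crops included, and the job is handed in when it is done.

Besides the shell and the picture viewer there is one more tool, called after "Request:" as name(argument=value, ...), one argument or row to a line, values as JSON. apply_moves: Moves the arm, as the interface text tells. Its arguments: {"type":"object","properties":{"steps":{"type":"array","items":{"type":"array","items":{"type":"number"}}},"grip_force":{"type":"number"}},"required":["steps"]}

```bash
mkdir -p pics; ls; python3 - <<'E'
from station import env, viewer, ticket
import cv2,json
print(env.state())
for n in ("scene","top"):
    f=viewer.grab_frame(n); cv2.imwrite(f"pics/{n}0.png",f["img"])
    print(n,f["K"],f["k1"],f["position"],f["orientation"])
E
```

```text
pics
{'clock': 0.0, 'q': array([ 1.07909388,  0.46944658, -0.04861519,  1.53372818,  0.0241043 ,
        1.1410219 , -0.08233042]), 'dq': array([-0.00111505, -0.00062474,  0.00043823, -0.00281993,  0.00170533,
       -0.00034168, -0.00042885]), 'joint_torque': array([ 1.09857699e-04, -5.10310829e+01, -4.63093864e-02, -2.37712008e+01,
        1.06566382e-02,  7.55341753e-03, -9.91532232e-06]), 'position': array([ 0.30112577, -0.6034776 ,  0.2522435 ]), 'tcp_rot': array([-3.13957588e+00,  7.14069968e-05,  4.62824342e-01]), 'ft_force': array([-0.70004518,  0.42765545, -0.95033283]), 'ft_torque': array([ 0.00182408,  0.07642611, -0.00339409]), 'grip_force': 0.0, 'finger_gap': 0.08544500974454766}
scene [[371.40209641   0.         326.46091918]
 [  0.         371.40209641 194.15379785]
 [  0.           0.           1.        ]] -0.008041691332582798 [1.39597205 0.16626414 0.7814423 ] [-2.27087143e+00 -1.07519973e-03  1.78023140e+00]
top [[397.82883558   0.         317.7041501 ]
 [  0.         397.82883558 198.47153981]
 [  0.           0.           1.        ]] -0.08497834883403801 [ 3.37423133e-01 -6.98239734e-04  1.19348316e+00] [-2.93182718 -0.00344146 -1.64889354]
```

View pics/scene0.png

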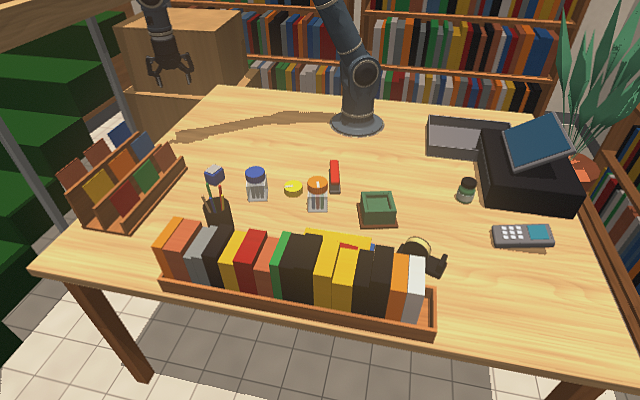

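View pics/top0.png

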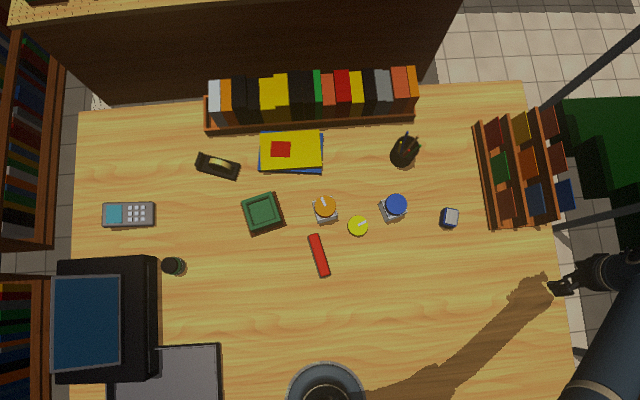

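The scene view shows the orange-capped jar at about (317,190), the yellow loose cap at (293,188), the blue-capped jar at (255,180), and the holder at (378,208). In the top view these are at (325,207), (357,226), (395,206) and (262,213). The orange cap on a square glass body is the one meant. I'll confirm it in an enlarged crop and measure there.

```bash
cat > h.py <<'E'
import numpy as np, cv2
from scipy.spatial.transform import Rotation as R
from station import env, viewer, ticket
def cam(f):
    return f["K"],np.array([f["k1"],0,0,0,0.]),np.array(f["position"]),R.from_euler("xyz",f["orientation"])
def at_z(f,uv,z):
    # NB cv2 radial model is in r of the ideal ray: same as the stated one
    K,d,p,r=cam(f)
    n=cv2.undistortPoints(np.array(uv,float).reshape(-1,1,2),K,d).reshape(-1,2)
    ray=r.apply(np.c_[n,np.ones(len(n))])
    return p+ray*((z-p[2])/ray[:,2])[:,None]
def px(f,X):
    K,d,p,r=cam(f)
    c=r.inv().apply(np.atleast_2d(X)-p)
    return cv2.projectPoints(c.reshape(-1,1,3),np.zeros(3),np.zeros(3),K,d)[0].reshape(-1,2)
E
python3 - <<'E'
from h import *
f=viewer.grab_frame("top"); im=f["img"]
a=cv2.resize(im[180:250,230:350],None,fx=6.5,fy=6.5,interpolation=cv2.INTER_CUBIC)
cv2.imwrite("pics/crop0.png",a)
print(at_z(f,[(325,206)],.098),at_z(f,[(262,213)],.062),at_z(f,[(357,226)],.026))
hsv=cv2.cvtColor(im,cv2.COLOR_BGR2HSV)
m=cv2.inRange(hsv,(8,150,120),(20,255,255)); m[:185]=0;m[230:]=0;m[:,:300]=0;m[:,345:]=0
v,u=np.nonzero(m);print(len(u),u.mean(),v.mean(),u.min(),u.max(),v.min(),v.max())
s=viewer.grab_frame("scene")
b=s["img"][160:235,290:410];cv2.imwrite("pics/crop1.png",cv2.resize(b,None,fx=6.5,fy=6.5,interpolation=cv2.INTER_CUBIC))
E
```

```text
[[ 0.54654308 -0.04136821  0.098     ]] [[0.54692963 0.14043284 0.062     ]] [[ 0.49281475 -0.13361972  0.026     ]]
386 324.3756476683938 204.55958549222797 300 344 189 227
```

View pics/crop0.png

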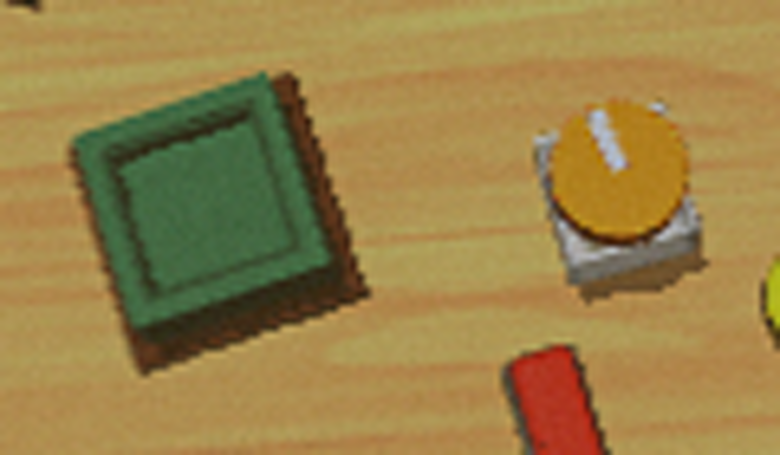

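View pics/crop1.png

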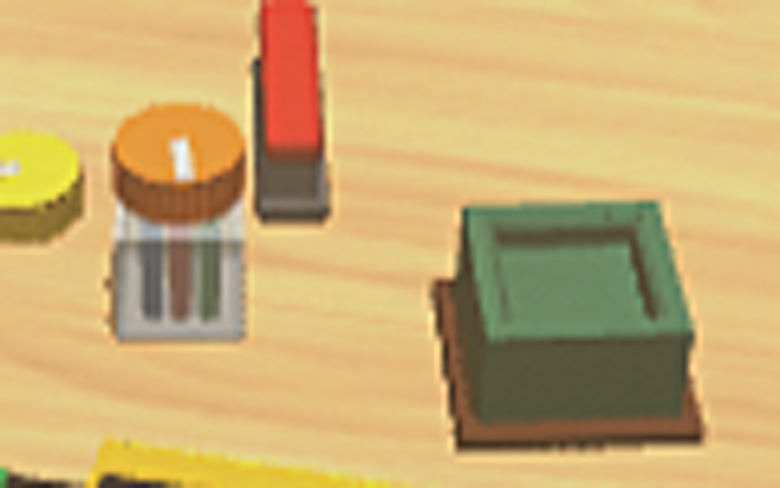

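The crop confirms it: the orange disc with a white stripe sits at crop (620,168), on a square glass body with crayons. The green holder's top corners are at crop (72,145), (267,75), (335,262) and (140,328).

```bash
python3 - <<'E'
from h import *
f=viewer.grab_frame("top")
c=lambda l:(np.array(l)+.5)/6.5-.5+[230,180]
h=at_z(f,c([(72,145),(267,75),(335,262),(140,328)]),.062)
print("holder",h.mean(0),[np.linalg.norm(h[i]-h[i-1]).round(4) for i in range(4)],[np.degrees(np.arctan2(*(h[i]-h[i-1])[[1,0]])).round(1) for i in range(4)])
s=at_z(f,c([(540,140),(657,103),(700,232),(573,268)]),.066)
print("jar",s.mean(0),[np.linalg.norm(s[i]-s[i-1]).round(4) for i in range(4)],[np.degrees(np.arctan2(*(s[i]-s[i-1])[[1,0]])).round(1) for i in range(4)])
t=at_z(f,c([(620,168),(597,112)]),.098); d=t[1]-t[0]
print("cap",t[0],np.degrees(np.arctan2(d[1],d[0])),np.linalg.norm(d))
w=viewer.grab_frame("wrist");st=env.state()
r=R.from_euler("xyz",st["tcp_rot"])
print("wristcam in tool",r.inv().apply(w["position"]-st["position"]),(r.inv()*R.from_euler("xyz",w["orientation"])).as_euler("xyz",degrees=True),r.as_matrix())
E
```

```text
holder [0.55417904 0.14338662 0.062     ] [np.float64(0.0888), np.float64(0.0925), np.float64(0.0908), np.float64(0.0906)] [np.float64(17.6), np.float64(-74.1), np.float64(-163.7), np.float64(104.6)]
jar [ 0.54660103 -0.0408387   0.066     ] [np.float64(0.0594), np.float64(0.0549), np.float64(0.0613), np.float64(0.0584)] [np.float64(9.8), np.float64(-76.5), np.float64(-166.8), np.float64(101.5)]
cap [ 0.54819409 -0.0413954   0.098     ] 17.305258433039565 0.026625262550186116
wristcam in tool [ 0.0798543   0.00035683 -0.12035844] [-1.82034350e+01 -2.91770269e-02  8.99905660e+01] [[ 8.94800237e-01  4.46466664e-01 -2.33708887e-04]
 [ 4.46466724e-01 -8.94800085e-01  5.22324043e-04]
 [ 2.40775408e-05 -5.71718918e-04 -9.99999836e-01]]
```

Request:
apply_moves(
  steps=[
    [0.262, -0.218, 0, 0, 0, 0, 85],
    [0.262, -0.218, 0, 0, 0, 0, 85],
    [0.262, -0.218, 0, 0, 0, 0, 85],
    [0.262, -0.218, 0, 0, 0, 0, 85],
    [0.262, -0.218, 0, 0, 0, 0, 85],
    [0.262, -0.218, 0, 0, 0, 0, 85],
    [0.262, -0.218, 0, 0, 0, 0, 85],
    [0.262, -0.218, 0, 0, 0, 0, 85],
    [0.262, -0.218, 0, 0, 0, 0, 85],
    [0.262, -0.218, 0, 0, 0, 0, 85],
    [0.262, -0.218, 0, 0, 0, 0, 85],
    [0.262, -0.218, 0, 0, 0, 0, 85],
  ],
  grip_force=100,
)

```text
clock: 1.8
position: [0.5487, -0.0409, 0.2536]
tcp_rot: [3.141, -0.0, 0.463]
ft_force: [0.1, 0.3, 0.6]
finger_gap: 0.0849
grip_force: 0.0
```

Request:
apply_moves(
  steps=[
    [0, 0, 0, 0, 0, 0, 85],
    [0, 0, 0, 0, 0, 0, 85],
  ],
)

```text
clock: 2.05
position: [0.548, -0.043, 0.2531]
tcp_rot: [3.141, 0.001, 0.462]
ft_force: [-0.2, -1.2, 0.2]
finger_gap: 0.0849
grip_force: 0.0
```

```bash
python3 - <<'E'
from h import *
s=env.state();print(s["position"],s["tcp_rot"],s["q"].round(2),s["ft_force"])
f=viewer.grab_frame("wrist");cv2.imwrite("pics/w1.png",f["img"])
print(px(f,[[.548,-.0412,.098],[.554,.1434,.062]]))
E
```

```text
[ 0.54795098 -0.04299823  0.25313354] [3.14113036e+00 8.38555041e-04 4.62495153e-01] [ 0.28  0.29 -0.34  1.82  0.11  1.05 -1.21] [-0.23203092 -1.1765735   0.2088366 ]
[[319.62820535 194.24722587]
 [149.54988659  95.57370245]]
```

View pics/w1.png

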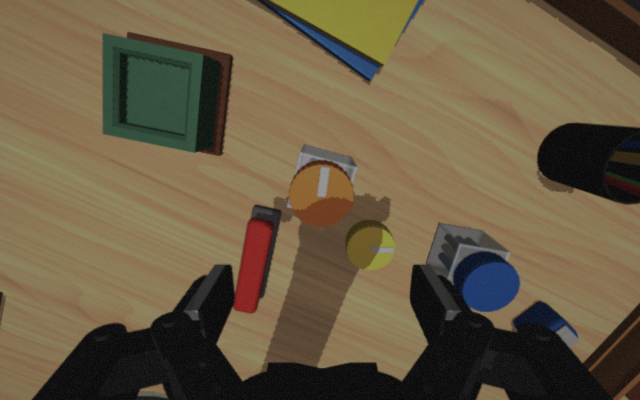

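The wrist view shows the orange cap at (321,194), the holder's top around (153,93), the yellow cap at (371,245) and the blue jar at (487,282). I'll refine with silhouette fits using the top and wrist views together.

```bash
cat > fit.py <<'E'
from h import *
from scipy.optimize import minimize
def mask(f,kind,c,rad):
    hsv=cv2.cvtColor(f["img"],cv2.COLOR_BGR2HSV)
    m=cv2.inRange(hsv,(5,170,60),(19,255,255)) if kind=="cap" else cv2.inRange(hsv,(45,70,20),(90,255,255))
    k=np.zeros_like(m);cv2.circle(k,tuple(int(v) for v in c),rad,255,-1);m&=k
    m=cv2.morphologyEx(m,cv2.MORPH_OPEN,np.ones((3,3)))
    n,l,s,_=cv2.connectedComponentsWithStats(m)
    return (l==1+s[1:,4].argmax()).astype(np.uint8)
def pts(kind,p,z0):
    if kind=="cap":
        a=np.linspace(0,2*np.pi,60);c=np.c_[np.cos(a),np.sin(a)]*.03;zs=(z0,z0+.026)
    else:
        a=p[2]+np.pi/4+np.arange(4)*np.pi/2;c=np.c_[np.cos(a),np.sin(a)]*.046*2**.5;zs=(.004,.062)
    return np.vstack([np.c_[c+p[:2],np.full(len(c),z)] for z in zs])
def fit(fs,kind,p0,z0=.072):
    S=4;ms=[]
    for f in fs:
        c=px(f,[p0[0],p0[1],.06])[0]; sc=f["K"][0,0]/abs(f["position"][2]-.06)
        ms.append(cv2.resize(mask(f,kind,c,int(sc*.085)),None,fx=S,fy=S,interpolation=cv2.INTER_LINEAR))
    def cost(p,per=False):
        o=[]
        for f,m in zip(fs,ms):
            h=cv2.convexHull(((px(f,pts(kind,p,z0))+.5)*S-.5).astype(np.float32))
            k=np.zeros_like(m);cv2.fillConvexPoly(k,np.round(h*16).astype(np.int32),1,shift=4)
            o.append(1-(k&m).sum()/(k|m).sum())
        return o if per else sum(o)
    p0=np.array(p0,float);n=len(p0);sx=np.vstack([p0]+[p0+np.eye(n)[i]*(.006 if i<2 else .06) for i in range(n)])
    r=minimize(cost,p0,method="Nelder-Mead",options=dict(initial_simplex=sx,xatol=1e-4,fatol=1e-5))
    return r.x.round(4),np.round(cost(r.x,True),3)
E
python3 - <<'E'
from fit import *
w=viewer.grab_frame("wrist");t=viewer.grab_frame("top")
for fs in ([w],[t],[w,t]):
    print("cap",fit(fs,"cap",(.548,-.041)) )
    print("holder",fit(fs,"holder",(.554,.143,np.radians(15.5))))
cv2.imwrite("pics/w1c.png",cv2.resize(w["img"][135:240,270:375],None,fx=5.5,fy=5.5,interpolation=cv2.INTER_CUBIC))
E
```

```text
cap (array([ 0.5219, -0.0587]), array([0.699]))
holder (array([0.5547, 0.1424, 0.25  ]), array([0.207]))Traceback (most recent call last):
  File "<stdin>", line 4, in <module>
  File "fit.py", line 20, in fit
    ms.append(cv2.resize(mask(f,kind,c,int(sc*.085)),None,fx=S,fy=S,interpolation=cv2.INTER_LINEAR))
                         ~~~~^^^^^^^^^^^^^^^^^^^^^^^
  File "fit.py", line 9, in mask
    return (l==1+s[1:,4].argmax()).astype(np.uint8)
                 ~~~~~~~~~~~~~~^^
ValueError: attempt to get argmax of an empty sequence
```

```bash
python3 - <<'E'
from fit import *
w=viewer.grab_frame("wrist");t=viewer.grab_frame("top");t["img"]=cv2.imread("pics/top0.png")
H=lambda f:cv2.cvtColor(f["img"],cv2.COLOR_BGR2HSV)
print([H(w)[v,u].tolist() for u,v in [(305,190),(340,185),(320,215),(380,160),(330,250),(250,150),(150,90),(108,50),(205,100),(180,150)]])
print([H(t)[v,u].tolist() for u,v in [(330,205),(320,210),(325,198),(340,230),(355,200),(262,213),(275,235),(245,215),(247,232)]])
cv2.imwrite("pics/w1c.png",cv2.resize(w["img"][135:240,270:375],None,fx=5.5,fy=5.5,interpolation=cv2.INTER_CUBIC))
E
```

```text
[[17, 161, 144], [16, 162, 143], [11, 187, 112], [17, 104, 144], [14, 103, 89], [22, 89, 144], [69, 91, 81], [72, 80, 80], [63, 74, 31], [20, 93, 135]]
[[20, 209, 178], [21, 210, 175], [19, 211, 178], [19, 142, 176], [22, 133, 175], [59, 100, 105], [19, 138, 177], [37, 86, 86], [22, 133, 176]]
```

View pics/w1c.png

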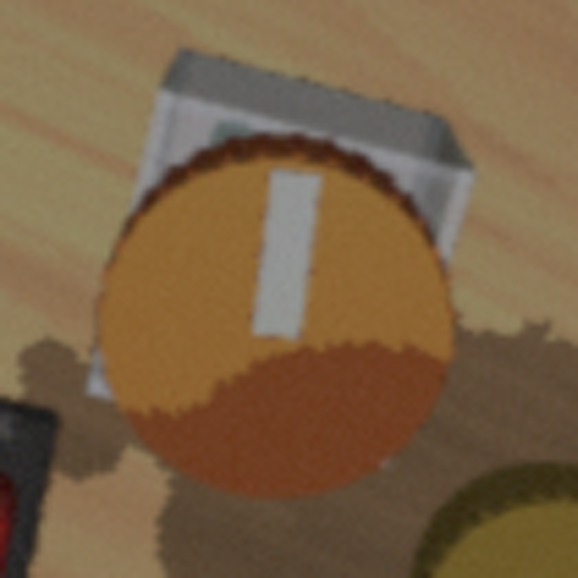

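The crop confirms the target: an orange cap with its white stripe from (277,337) to (297,172). The shoulder corners are at crop (163,90), (472,168), (388,463) and (90,392).

```bash
sed -i 's/(5,170,60),(19,255,255)/(5,135,30),(24,255,255)/; s/(45,70,20)/(30,50,20)/' fit.py
sed -i 's/else cv2.inRange(hsv,(30/else cv2.inRange(hsv,(32/; s/cv2.inRange(hsv,(5,135,30),(24,255,255))/cv2.inRange(hsv,(5,135 if f["K"][0,0]!=397.82883558 and abs(f["K"][0,0]-397.8288)>.01 else 180,30),(24,255,255))/' fit.py
python3 - <<'E'
from fit import *
w=viewer.grab_frame("wrist");t=viewer.grab_frame("top");t["img"]=cv2.imread("pics/top0.png")
c=lambda l:(np.array(l)+.5)/5.5-.5+[270,135]
s=at_z(w,c([(163,90),(472,168),(388,463),(90,392)]),.066)
e=[(s[i]-s[i-1]) for i in range(4)]
print("jar",s.mean(0),[np.linalg.norm(x).round(4) for x in e],[np.degrees(np.arctan2(x[1],x[0])).round(1) for x in e])
k=at_z(w,c([(277,325),(297,172),(277,337)]),.098);d=k[1]-k[2]
print("cap",k[0],np.degrees(np.arctan2(d[1],d[0])))
for fs in ([w],[t],[w,t]):
    print("cap",fit(fs,"cap",(.548,-.041)) )
    print("holder",fit(fs,"holder",(.554,.143,np.radians(15.5))))
E
```

```text
jar [ 0.54781246 -0.04238941  0.066     ] [np.float64(0.0592), np.float64(0.0578), np.float64(0.0592), np.float64(0.0588)] [np.float64(11.5), np.float64(-77.8), np.float64(-167.6), np.float64(102.2)]
cap [ 0.54860113 -0.04194185  0.098     ] 19.647242974509947
cap (array([ 0.5467, -0.043 ]), array([0.132]))
holder (array([0.5547, 0.143 , 0.2565]), array([0.118]))
cap (array([ 0.5488, -0.0414]), array([0.192]))
holder (array([0.5597, 0.1464, 0.2548]), array([0.135]))
cap (array([ 0.5469, -0.0427]), array([0.133, 0.211]))
holder (array([0.5547, 0.145 , 0.2498]), array([0.127, 0.147]))
```

Request:
apply_moves(
  steps=[
    [0, -0.006, 0.267, 0, 0, 0, 85],
    [0, 0, 0.267, 0, 0, 0, 85],
    [0, 0, 0.267, 0, 0, 0, 85],
    [0, 0, 0.266, 0, 0, 0, 85],
    [0, 0, 0, 0, 0, 0, 85],
    [0, 0, 0, 0, 0, 0, 85],
  ],
  grip_force=100,
)

```text
clock: 3.15
position: [0.5488, -0.0416, 0.0946]
tcp_rot: [3.141, -0.002, 0.463]
ft_force: [0.4, 0.0, -0.4]
finger_gap: 0.0851
grip_force: 0.0
```

Request:
apply_moves(
  steps=[
    [0, 0, 0, 0, 0, 0, 50],
    [0, 0, 0, 0, 0, 0, 50],
    [0, 0, 0, 0, 0, 0, 50],
    [0, 0, 0, 0, 0, 0, 50],
  ],
  grip_force=100,
)

```text
clock: 3.65
position: [0.5489, -0.0415, 0.096]
tcp_rot: [3.14, -0.003, 0.462]
ft_force: [-2.7, 0.1, 11.0]
finger_gap: 0.0573
grip_force: 104.4
```

Request:
apply_moves(
  steps=[
    [0, 0, -0.1, 0, 0, 0, 50],
    [0, 0, -0.2, 0, 0, 0, 50],
    [0, 0, -0.2, 0, 0, 0, 50],
    [0, 0, -0.2, 0, 0, 0, 50],
    [0, 0, 0, 0, 0, 0, 50],
    [0, 0, 0, 0, 0, 0, 50],
  ],
)

```text
clock: 4.4
position: [0.5467, -0.0417, 0.1972]
tcp_rot: [-3.141, 0.002, 0.463]
ft_force: [-0.1, 0.4, -5.2]
finger_gap: 0.0574
grip_force: 108.3
```

```bash
python3 - <<'E'
from h import *
s=env.state();print(s["position"],s["tcp_rot"],s["ft_force"],s["ft_torque"],s["finger_gap"])
w=viewer.grab_frame("wrist");cv2.imwrite("pics/w2.png",w["img"])
E
```

```text
[ 0.5466983  -0.04167382  0.19723923] [-3.14077266e+00  1.97029801e-03  4.62630878e-01] [-0.1173334   0.35941939 -5.15816604] [-0.02119291  0.02182942  0.01929882] 0.057436265488505625
```

View pics/w2.png

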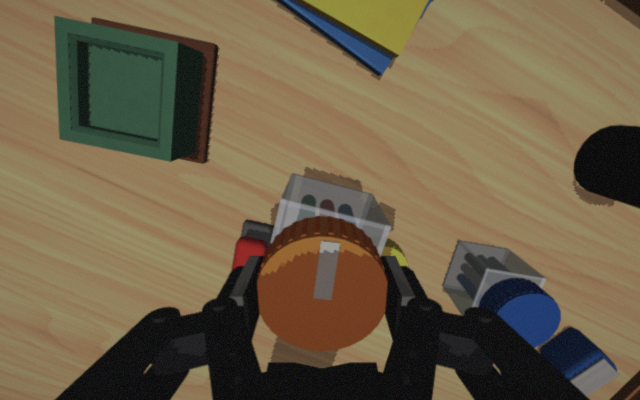

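The wrist view shows the jar hanging level from the gripped cap at (322,290). The holder's top corners are at (55,16), (177,41), (173,160) and (60,140).

```bash
python3 - <<'E'
from fit import *
w=viewer.grab_frame("wrist");w["img"]=cv2.imread("pics/w2.png")
h=at_z(w,[(55,16),(177,41),(173,160),(60,140)],.062)
e=[(h[i]-h[i-1]) for i in range(4)]
print("holder",h.mean(0),[np.linalg.norm(x).round(4) for x in e],[np.degrees(np.arctan2(x[1],x[0])).round(1) for x in e])
print(fit([w],"holder",(.554,.143,np.radians(15))))
z=.1015
print("cap",at_z(w,[(322,293)],z+.098))
# shoulder back edge
s=at_z(w,[(288,199),(391,226)],z+.066);d=s[0]-s[1];print(s,np.linalg.norm(d),np.degrees(np.arctan2(d[1],d[0])))
for zz in(.098,.1015,.105):
  b=at_z(w,[(293,173),(388,198)],zz);d=b[0]-b[1];print(zz,b.mean(0),np.linalg.norm(d),np.degrees(np.arctan2(d[1],d[0])))
E
```

```text
holder [0.55464922 0.14192044 0.062     ] [np.float64(0.092), np.float64(0.0903), np.float64(0.0905), np.float64(0.0933)] [np.float64(14.5), np.float64(-74.9), np.float64(-163.7), np.float64(106.1)]
(array([0.5543, 0.1429, 0.2559]), array([0.093]))
cap [[ 0.54747388 -0.04171553  0.1995    ]]
[[ 0.56986782 -0.01129421  0.1675    ]
 [ 0.58046003 -0.06534459  0.1675    ]] 0.05507848017926811 101.08768752099066
0.098 [ 0.57384222 -0.04404032  0.098     ] 0.07217947617852558 101.45204341338611
0.1015 [ 0.57455643 -0.04343812  0.1015    ] 0.07102619923054912 101.45204341338616
0.105 [ 0.57527065 -0.04283592  0.105     ] 0.06987292228257266 101.45204341338615
```

Request:
apply_moves(
  steps=[
    [0.06, -0.12, 0, 0, 0, 0, 50],
    [0.12, -0.216, 0, 0, 0, 0, 50],
    [0.12, -0.216, 0, 0, 0, 0, 50],
    [0.12, -0.216, 0, 0, 0, 0, 50],
    [0.12, -0.216, 0, 0, 0, 0, 50],
    [0.053, -0.096, 0, 0, 0, -0.3, 50],
    [0, 0, 0, 0, 0, 0, 50],
    [0, 0, 0, 0, 0, 0, 50],
    [0, 0, 0, 0, 0, 0, 50],
  ],
)

```text
clock: 5.62
position: [0.5553, 0.1411, 0.1981]
tcp_rot: [3.141, 0.001, 0.512]
ft_force: [0.6, 0.1, -3.6]
finger_gap: 0.0575
grip_force: 108.2
```

```bash
python3 - <<'E'
from fit import *
s=env.state();print(s["position"],s["tcp_rot"],s["ft_force"],s["finger_gap"])
w=viewer.grab_frame("wrist");t=viewer.grab_frame("scene")
a=cv2.resize(w["img"][140:400,180:460],(560,520),interpolation=cv2.INTER_CUBIC)
c=px(t,[.554,.143,.1])[0].astype(int);print(c)
b=cv2.resize(t["img"][c[1]-60:c[1]+50,c[0]-25:c[0]+25],(236,520),interpolation=cv2.INTER_CUBIC)
cv2.imwrite("pics/w3.png",np.hstack([a,b]))
E
```

```text
[0.55529691 0.14107948 0.19805477] [3.14069862e+00 7.87260207e-04 5.12139336e-01] [ 0.57523776  0.05627353 -3.59810158] 0.057517135051621315
[378 189]
```

View pics/w3.png

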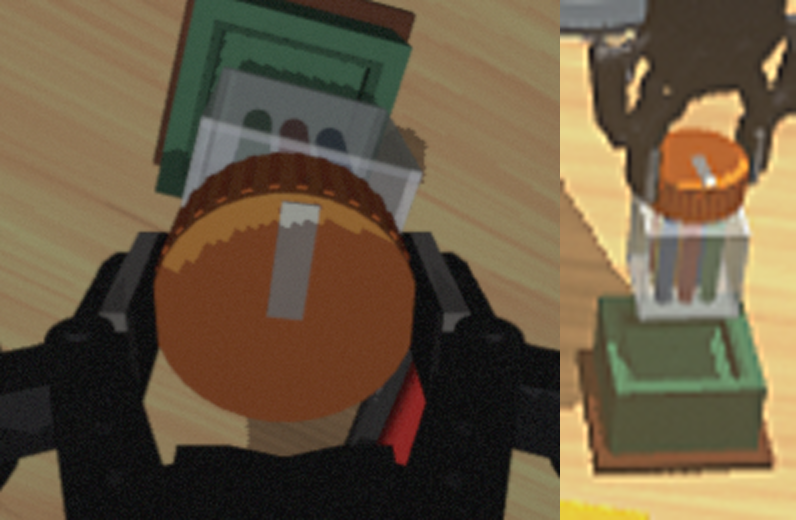

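The wrist crop shows the jar level above the pocket. Holder top corners are at crop (412,45), (192,-2) and (157,190); the jar's bottom back edge runs (225,70)–(390,110) and its shoulder back edge (202,118)–(422,172). I'll compare the two in the same image.

```bash
python3 - <<'E'
from fit import *
w=viewer.grab_frame("wrist")
P=[]
for i in range(4):
    s=env.state();P.append(s["position"]);viewer.grab_frame("wrist")
print(np.array(P).round(4))
c=lambda l:np.array(l)/2+[180,140]
h=at_z(w,c([(412,45),(157,190),(192,-2)]),.062);d=h[2]-h[0];e=h[2]-h[1]
print("holder",(h[0]+h[1])/2,np.linalg.norm(d),np.linalg.norm(e),np.degrees(np.arctan2(d[1],d[0]))-90,np.degrees(np.arctan2(e[1],e[0])))
z=.1025
for n,l,zz in(("bot",[(225,70),(390,110)],z),("sh",[(202,118),(422,172)],z+.066)):
    b=at_z(w,c(l),zz);d=b[0]-b[1];a=np.arctan2(d[1],d[0])-np.pi/2
    print(n,np.linalg.norm(d),np.degrees(a),"centre",b.mean(0)-.03*np.array([np.cos(a),np.sin(a),0]))
print("cap",at_z(w,c([(285,303)]),z+.098), at_z(w,c([(285,303)]),.198))
E
```

```text
[[0.5552 0.1422 0.1983]
 [0.5552 0.1424 0.1984]
 [0.5552 0.1427 0.1984]
 [0.5551 0.1428 0.1983]]
holder [0.55550319 0.14344444 0.062     ] 0.09302437814940122 0.0872960684442183 17.43795193856664 16.367328185418778
bot 0.06136753450097754 15.436748998866618 centre [0.55248197 0.13786865 0.1025    ]
sh 0.058736152871411346 14.874000332059254 centre [0.55372446 0.14027655 0.1685    ]
cap [[0.55665495 0.14181747 0.2005    ]] [[0.55521022 0.14099464 0.198     ]]
```

Request:
apply_moves(
  steps=[
    [0, 0, 0.08, 0, 0, 0, 50],
    [0, 0, 0.08, 0, 0, 0, 50],
    [0, 0, 0.06, 0, 0, 0, 50],
    [0, 0, 0.06, 0, 0, 0, 50],
    [0, 0, 0.03, 0, 0, 0, 50],
    [0, 0, 0, 0, 0, 0, 50],
  ],
)

```text
clock: 6.72
position: [0.5549, 0.1432, 0.1514]
tcp_rot: [-3.141, 0.001, 0.515]
ft_force: [0.0, -0.8, -4.7]
finger_gap: 0.0576
grip_force: 108.3
```

Request:
apply_moves(
  steps=[
    [0, 0, 0.02, 0, 0, 0, 50],
    [0, 0, 0.02, 0, 0, 0, 50],
    [0, 0, 0.01, 0, 0, 0, 50],
    [0, 0, 0, 0, 0, 0, 50],
  ],
)

```text
clock: 7.22
position: [0.555, 0.1431, 0.1442]
tcp_rot: [3.142, 0.0, 0.515]
ft_force: [0.0, -0.4, -3.9]
finger_gap: 0.0574
grip_force: 108.3
```

Request:
apply_moves(
  steps=[
    [0, 0, 0.015, 0, 0, 0, 50],
    [0, 0, 0.01, 0, 0, 0, 50],
    [0, 0, 0.01, 0, 0, 0, 50],
    [0, 0, 0, 0, 0, 0, 50],
  ],
)

```text
clock: 7.72
position: [0.5556, 0.1434, 0.1421]
tcp_rot: [3.14, -0.001, 0.515]
ft_force: [-6.0, -1.6, 13.4]
finger_gap: 0.0571
grip_force: 110.4
```

Request:
apply_moves(
  steps=[
    [-0.006, -0.003, 0, 0, 0, 0, 50],
    [0, 0, 0, 0, 0, -0.3, 50],
    [0, 0, 0, 0, 0, -0.5, 50],
    [0, 0, 0, 0, 0, -0.6, 50],
    [0, 0, 0, 0, 0, -0.6, 50],
    [0, 0, 0, 0, 0, 0, 50],
  ],
  grip_force=115,
)

```text
clock: 8.48
position: [0.556, 0.1441, 0.1421]
tcp_rot: [3.139, -0.005, 0.865]
ft_force: [-2.2, -1.1, 10.2]
finger_gap: 0.0571
grip_force: 119.8
```

```bash
python3 - <<'E'
from fit import *
s=env.state();print(s["position"],s["tcp_rot"],s["ft_force"],s["ft_torque"],s["finger_gap"],s["q"].round(2))
w=viewer.grab_frame("wrist");t=viewer.grab_frame("scene")
a=cv2.resize(w["img"][140:400,180:460],(560,520),interpolation=cv2.INTER_CUBIC)
b=cv2.resize(t["img"][140:250,353:403],(236,520),interpolation=cv2.INTER_CUBIC)
cv2.imwrite("pics/w4.png",np.hstack([a,b]))
E
```

```text
[0.55602827 0.14414155 0.14207781] [ 3.13867598 -0.00454972  0.86485988] [-2.17415896 -1.11450899 10.18170288] [-0.0865454   0.53595328  0.12659711] 0.057128733737578985 [ 0.03  0.47 -0.47  1.87  0.27  0.86 -1.28]
```

View pics/w4.png

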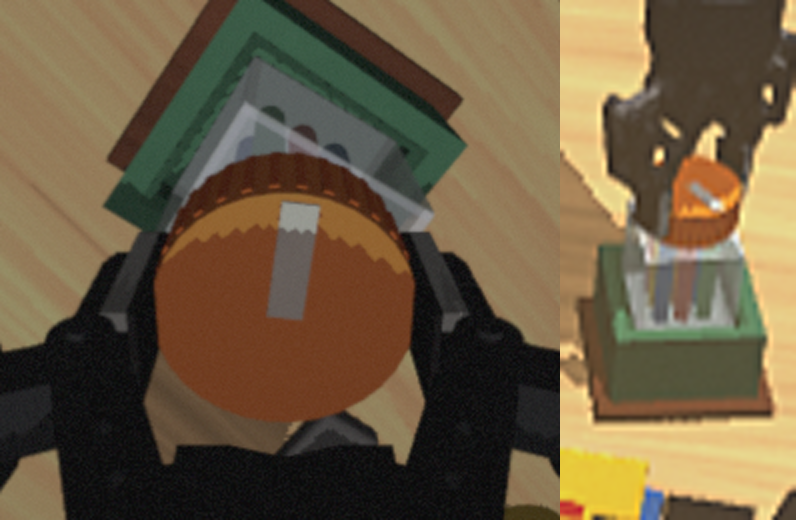

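The wrist crop shows the stripe still fixed in the gripper at (300,205), so there's no slip. The jar is in the pocket and the holder has turned relative to the gripper. I'll continue turning.

Request:
apply_moves(
  steps=[
    [0, 0, 0, 0, 0, -0.6, 50],
    [0, 0, 0, 0, 0, -0.6, 50],
    [0, 0, 0, 0, 0, -0.6, 50],
    [0, 0, 0, 0, 0, -0.6, 50],
    [0, 0, 0, 0, 0, -0.6, 50],
    [0, 0, 0, 0, 0, -0.5, 50],
    [0, 0, 0, 0, 0, -0.4, 50],
    [0, 0, 0, 0, 0, 0, 50],
  ],
)

```text
clock: 9.57
position: [0.5555, 0.1451, 0.143]
tcp_rot: [3.137, -0.002, 1.546]
ft_force: [-4.8, -0.6, 16.6]
finger_gap: 0.057
grip_force: 121.0
```

```bash
python3 - <<'E'
from fit import *
s=env.state();print(s["position"],s["tcp_rot"],s["ft_force"],s["ft_torque"],s["finger_gap"],s["q"].round(2))
w=viewer.grab_frame("wrist");t=viewer.grab_frame("scene")
a=cv2.resize(w["img"][140:400,180:460],(560,520),interpolation=cv2.INTER_CUBIC)
b=cv2.resize(t["img"][140:250,353:403],(236,520),interpolation=cv2.INTER_CUBIC)
cv2.imwrite("pics/w5.png",np.hstack([a,b]))
E
```

```text
[0.55549668 0.14511529 0.14302303] [ 3.13699128e+00 -1.92946240e-03  1.54551017e+00] [-4.80085607 -0.59733885 16.60046968] [-0.07427441  1.18212228  0.03738386] 0.05700487451817673 [ 0.15  0.5  -0.63  1.86  0.38  0.89 -0.69]
```

View pics/w5.png

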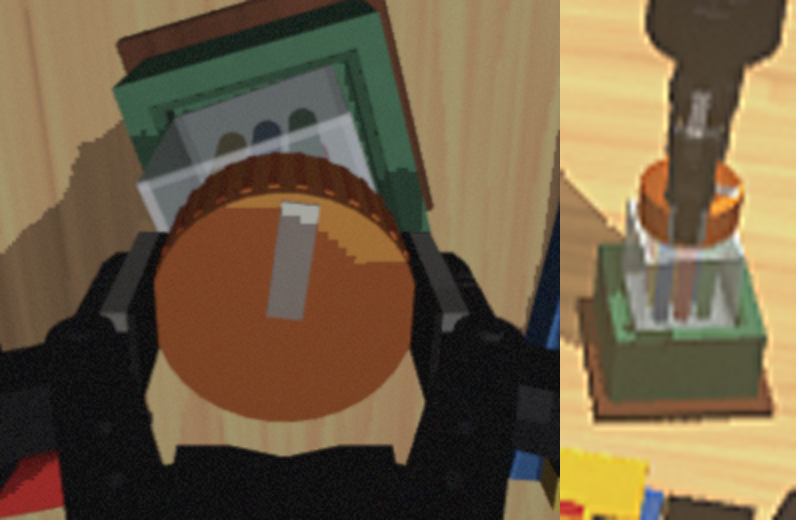

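```bash
python3 - <<'E'
from fit import *
w=viewer.grab_frame("wrist")
c=lambda l:np.array(l)/2+[180,140]
ang=lambda b:np.degrees(np.arctan2(b[0][1]-b[1][1],b[0][0]-b[1][0]))
b=at_z(w,c([(138,187),(350,115)]),.112);h=at_z(w,c([(115,88),(380,10)]),.062)
k=at_z(w,c([(301,204),(284,319)]),.144)
print("jar",ang(b),np.linalg.norm(b[0]-b[1]),"holder",ang(h),np.linalg.norm(h[0]-h[1]),"stripe",ang(k),k)
E
```

```text
jar -161.79965204745324 0.05903986705855413 holder -165.0494073647486 0.09126160314323369 stripe 81.3587636582744 [[0.55983655 0.16941607 0.144     ]
 [0.55553421 0.141106   0.144     ]]
```

Request:
apply_moves(
  steps=[
    [0, 0, 0, 0, 0, -0.4, 50],
    [0, 0, 0, 0, 0, -0.4, 50],
    [0, 0, 0, 0, 0, 0, 50],
  ],
)

```text
clock: 10.1
position: [0.5553, 0.1451, 0.143]
tcp_rot: [3.137, -0.001, 1.685]
ft_force: [-5.0, 0.8, 17.5]
finger_gap: 0.0569
grip_force: 121.0
```

Request:
apply_moves(
  steps=[
    [0, 0, -0.02, 0, 0, 0, 50],
    [0, 0, -0.02, 0, 0, 0, 50],
    [0, 0, -0.02, 0, 0, 0, 50],
    [0, 0, 0, 0, 0, 0, 50],
  ],
)

```text
clock: 10.6
position: [0.5543, 0.1432, 0.1481]
tcp_rot: [3.141, -0.0, 1.684]
ft_force: [-0.4, 0.4, -0.6]
finger_gap: 0.0571
grip_force: 122.1
```

Request:
apply_moves(
  steps=[
    [0, 0, -0.04, 0, 0, 0, 50],
    [0, 0, -0.05, 0, 0, 0, 50],
    [0, 0, -0.06, 0, 0, 0, 50],
    [0, 0, -0.06, 0, 0, 0, 50],
    [0, 0, 0, 0, 0, 0, 50],
    [0, 0, 0, 0, 0, 0, 50],
  ],
)

```text
clock: 11.35
position: [0.5539, 0.143, 0.1794]
tcp_rot: [-3.141, 0.0, 1.684]
ft_force: [0.6, -0.5, -0.7]
finger_gap: 0.0567
grip_force: 122.2
```

```bash
python3 - <<'E'
from fit import *
s=env.state();print(s["position"],s["tcp_rot"],s["ft_force"],s["finger_gap"])
w=viewer.grab_frame("wrist");t=viewer.grab_frame("scene")
a=cv2.resize(w["img"][140:400,180:460],(560,520),interpolation=cv2.INTER_CUBIC)
b=cv2.resize(t["img"][140:250,353:403],(236,520),interpolation=cv2.INTER_CUBIC)
cv2.imwrite("pics/w6.png",np.hstack([a,b]))
E
```

```text
[0.55390626 0.14295139 0.17942716] [-3.14137686e+00  2.80381202e-04  1.68447294e+00] [ 0.57001472 -0.54009689 -0.66802306] 0.056700767700849815
```

View pics/w6.png

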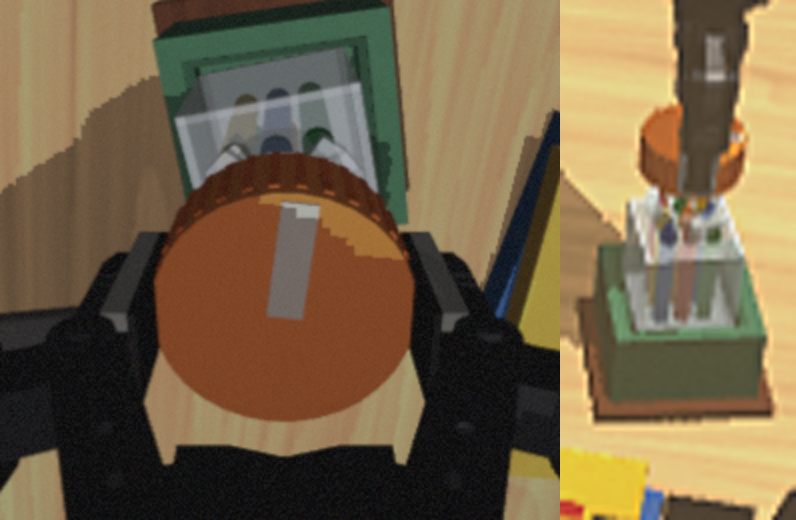

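The cap is lifted clear at crop (285,305), with the open mouth visible below it. The shoulder's back edge runs (177,120)–(362,82); I'll check the centring.

```bash
python3 - <<'E'
from fit import *
w=viewer.grab_frame("wrist");print(env.state()["position"])
c=lambda l:np.array(l)/2+[180,140]
b=at_z(w,c([(177,120),(362,82)]),.112);d=b[1]-b[0];a=np.arctan2(d[1],d[0]);L=np.linalg.norm(d)
n=np.array([np.cos(a-np.pi/2),np.sin(a-np.pi/2),0])
print(L,np.degrees(a),"jar",b.mean(0)+.03*n,b.mean(0)-.03*n)
h=at_z(w,c([(155,42),(388,8)]),.062);d=h[1]-h[0];a=np.arctan2(d[1],d[0]);n=np.array([np.cos(a-np.pi/2),np.sin(a-np.pi/2),0]);print("holder",h.mean(0)+.046*n,np.linalg.norm(d))
for z in (.179,.182): print("cap",at_z(w,c([(285,303)]),z))
E
```

```text
[0.55382726 0.14301531 0.17914457]
0.059479989321538855 18.535573654594497 jar [0.55533519 0.14209923 0.112     ] [0.53626158 0.19898682 0.112     ]
holder [0.55528488 0.14242203 0.062     ] 0.09020129176908027
cap [[0.55421277 0.14241614 0.179     ]]
cap [[0.55398416 0.1443939  0.182     ]]
```

```bash
python3 -c "
from station import ticket
print(ticket.job_done())"
```

```text
the job is handed in; nothing more can be done
None
```

The jar sits in the holder's pocket and its orange cap is off, held level about 2 cm above the mouth and within about 1 mm of centre; I've handed the job in, and it returned no verdict.

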